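Park a wheel bearing at the top of a sloped parts gutter

ROBOT

A 6-joint arm with a two-finger parallel gripper is mounted at the origin on the work surface. World frame = base frame: x ahead of the robot, y to its left, z up, the work surface at z = 0. Lengths are in m, angles in rad, forces in N, time in s.
With the tool pointing down it reaches from about 0.375 to 0.925 m from the base axis. Payload 5.7 kg.
Tool frame: the origin (TCP) lies midway between the tips of the shut fingers; the grasp point (between the pads) lies 19 mm behind it; z points along the fingers, x is the direction in which the jaws open and shut, and the axes are right-handed (so a half turn about z gives the same grasp; the last joint's range is limited). The gripper opens to 88 mm and grips with 3 to 60 N. Pads are 20 mm wide; open, the fingers measure 115 mm over their backs; the gripper's body (75 mm by 178 mm) begins 61 mm behind the grasp point.
Start: joints at [-1.367, 0.359, 1.51, -0, 1.272, -0.115], TCP at [0.188, -0.57, 0.223] pointing down, gripper open.
Joint ranges: [-2.97, 2.97], [-1.01, 2.36], [0.21, 2.38], [-0.96, 4.11], [0.2, 2.71], [-2.98, 2.98]. Speed limits (rad/s): [2.39, 2.39, 3.14, 3.14, 3.14, 3.14].

INTERFACE

Orientations are given as a unit quaternion [x, y, z, w].
In Python, from bench import move_ptp, servo_line, goto_joints, move_gripper, sleep, inverse_kinematics, capture, PlanningError, close_job, spot_in, silhouettes, current_clock, current_joint_pos, current_qvel, current_joint_torque, current_position, current_orientation, current_force, current_torque, current_finger_gap gives the robot as it stands. Calls block until the motion is done:
- move_ptp(position, orientation): joint-space move of the TCP to a pose.
- servo_line(position, orientation=None, rate=0.15, contact_N=None): straight line of the TCP; orientation=None keeps the orientation; rate is the mean speed in m/s. With contact_N (N) it stops when the force on the tool has changed by that much, and returns True; else False.
- goto_joints(angles): joint-space move.
- move_gripper(opening): finger opening in m; the grip force is fixed at half the most; returns when the fingers have stopped.
- sleep(seconds).
- inverse_kinematics(position, orientation): joint angles nearest the present ones, or None.
- capture(name): name is "scene" or "top"; returns a dict with "image" (384x512x3 uint8, blue, green, red), "range_z" (384x512 float32, m along the optical axis (not along the pixel's ray), 0 where there is no reading), "intrinsics" (3x3 intrinsics, pixels), "k1" (the pictures are not rectified: a ray, as slopes to the right and down, at radius r is drawn at 1 + k1 r^2 times it, then the intrinsics apply), "R" (3x3) and "t" (3): a world point X has camera coordinates R X + t. Camera axes: x right, y down, z forward; pixel columns grow to the right and rows downward; lengths in m; the calibration is good to about 2 mm. A picture is of the moment at which its call begins.
A pose or a line that the arm cannot do raises PlanningError and nothing moves.
- close_job(): hands the job in, once; it reports no verdict.
Trained networks look in the newest picture that a camera, given by its name, has taken for a name from the list of things; names that differ only in an ending like _2 or _b are one class to them, and where a whole thing is asked for, a point or a joint stands for the part that bears it (a point fixed in the world has none). Each returns a list of dicts, best first, with "conf" (0 to 1); they miss things now and then, are a little off and sometimes report something else, mostly with a low value. They report only what shows in the picture. A call takes as long as a camera call. They do not tell look-alikes from the thing itself.
- spot_in(camera, query): "xy" ([column, row] in pixels, amid what is visible of it).
- silhouettes(camera, query): "region" (384x512 bool, what is visible of it) and "xy" ([column, row] in pixels, amid what is visible of it).
Readings, each from a call of its own:
- current_clock(): time.
- current_joint_pos(): joint angles.
- current_qvel(): joint speeds.
- current_joint_torque(): joint torques, N m.
- current_position(): TCP position.
- current_orientation(): TCP orientation.
- current_force(): force on the tool from outside, world axes, zero at the start.
- current_torque(): the same for the moment, N m.
- current_finger_gap(): finger opening in m.
Only numpy, scipy, OpenCV 4.12 (cv2) and the standard library are available. Lean on these libraries where they do the work, as an engineer would, in place of code of your own. Each camera call takes 0.05 s, during which the arm holds its last target.

TASK

Push the wheel bearing that lies at the foot of the sloped gutter up the slope with your fingertips, over the crest, so that it settles in the dip against the end plate and cannot roll back. Roll it gently, without flicking it, and do not pick it up: it stays on the gutter all the way. Leave the other things on the bench where they are.

Things in the scene. Friction and masses are not known exactly. Their poses are not given: they have to be found in the camera images.
- gutter: Fixed dark steel channel, open on top, 41 mm wide inside, on a 275 x 66 mm base plate; may point in any direction. Origin: centre of the base's underside; x points level, uphill; z up. In this frame the floor climbs at 9 degrees from z = 12 mm at the open low end (x = -130 mm) to the crest, then dips at 7 degrees to the upright end plate (face x = 128 mm, top z = 58 mm). Side walls 13 mm high above the floor.
- bearing: Oiled steel ring (slippery, friction about 0.3) with black seal, 56 mm outside diameter, 36 mm wide, 0.28-0.56 kg, standing on its rim in the gutter, axle across it. Origin: its centre; y is the axle; x and z turn as it rolls. Starts at the foot: centre x = -95, z = 46 mm in the gutter frame; climbs 158 mm per m, z = 69 mm over the crest. Let go on the slope it rolls back; past the crest it rolls to the end plate.
- seat (a point): Where the bearing's centre is when it lies in the dip against the end plate: x = 100, y = 0, z = 64 mm in the gutter frame; axes as the gutter's.
- crest (a point): Middle of the crest line on the gutter's floor, where the slope turns into the dip: x = 55, y = 0, z = 41 mm in the gutter frame; axes as the gutter's.
- foot_bar (a point): Top middle of the low cross bar (9 mm tall, 8 mm long) on which the bearing leans at the start: x = -116, y = 0, z = 24 mm in the gutter frame. The bearing's back overhangs it, to x = -123 mm at z = 46 mm, and nothing stands behind the open low end, so a fingertip fits behind the bearing above the bar.
- spare: Bystander: a second bearing of the same kind, lying flat on the bench beside the gutter, 56 mm diameter, 36 mm high; origin centre of its underside.
- socket: Bystander: steel wheel-nut socket standing on the bench, 32 mm diameter, 50 mm high; origin centre of its underside.
- pot: Bystander: round pot of grease with a black lid on the bench, 60 mm diameter, 55 mm high; origin centre of its underside.
- wrench: Bystander: open-ended wrench lying flat on the bench along its x, roughly parallel to the gutter; origin at the middle of its underside.
Mind the look-alikes: they are no part of the job. What is shaped like the bearing but blue or red is not meant.

How it is judged:
By the outcome, as a careful person would: the job done as asked, in the order asked, and still so for the second after the job is handed in, with the robot touching nothing.
It also fails if it takes over 40 s, if anything falls off the work surface, if the arm or the gripper's body presses on something with over 40 N, if the wrist force passes 120 N, or if a joint passes its speed limit or range.

## Working session

There is one attempt and no reset: what is moved stays moved. The work goes in short steps, each a Python script; the robot and the scene stay as the last script left them, time stands still between calls to the robot, and variables do not carry over. Pictures are saved under pics/ and viewed, and the job is handed in when it is done.

```bash
mkdir -p pics; ls
python3 - <<'E'
from bench import *
import cv2,numpy as np,pickle
D={}
for c in("scene","top"):
    d=capture(c); D[c]=d; cv2.imwrite(f"pics/{c}0.png",d["image"])
    print(c,d["R"].round(3).tolist(),d["t"].round(3),d["intrinsics"].round(1).tolist(),d["k1"])
    for q in("gutter","bearing","spare","socket","pot","wrench"):
        print(q,[(np.round(x["xy"]).tolist(),round(x["conf"],2),int(x["region"].sum())) for x in silhouettes(c,q)])
pickle.dump(D,open("d0.pkl","wb")); print(current_clock())
E
```

```text
pics
scene [[0.171, 0.985, 0.022], [0.522, -0.072, -0.85], [-0.836, 0.157, -0.527]] [-0.143 -0.281  1.407] [[395.2, 0.0, 258.9], [0.0, 395.2, 192.8], [0.0, 0.0, 1.0]] -0.08954511843106755
gutter [([228.0, 196.0], 0.81, 1865)]
bearing [([157.0, 245.0], 0.83, 873), ([244.0, 263.0], 0.81, 700), ([218.0, 212.0], 0.76, 524), ([302.0, 271.0], 0.73, 1004)]
spare [([167.0, 210.0], 0.79, 642)]
socket [([262.0, 192.0], 0.8, 301)]
pot [([180.0, 175.0], 0.9, 656)]
wrench [([297.0, 210.0], 0.95, 439)]
top [[0.024, -0.999, 0.025], [-0.991, -0.027, -0.131], [0.132, -0.022, -0.991]] [-0.006  0.649  0.82 ] [[371.3, 0.0, 253.8], [0.0, 371.3, 190.3], [0.0, 0.0, 1.0]] -0.006602701513436329
gutter [([267.0, 228.0], 0.84, 2695)]
bearing [([278.0, 175.0], 0.95, 368), ([332.0, 151.0], 0.91, 432), ([271.0, 119.0], 0.72, 366), ([231.0, 103.0], 0.55, 355), ([267.0, 225.0], 0.37, 2804)]
spare [([318.0, 207.0], 0.6, 433), ([272.0, 227.0], 0.55, 2805)]
socket [([233.0, 218.0], 0.43, 159)]
pot [([312.0, 264.0], 0.59, 592)]
wrench [([203.0, 204.0], 0.64, 612)]
0.7
```

View pics/scene0.png

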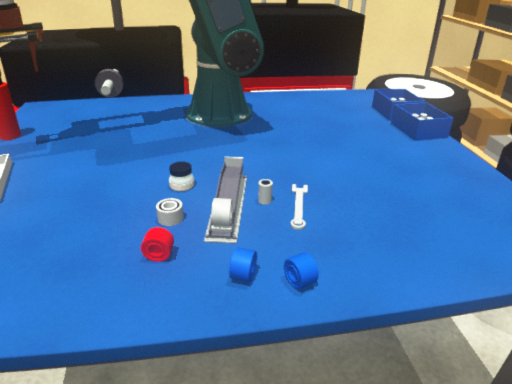

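View pics/top0.png

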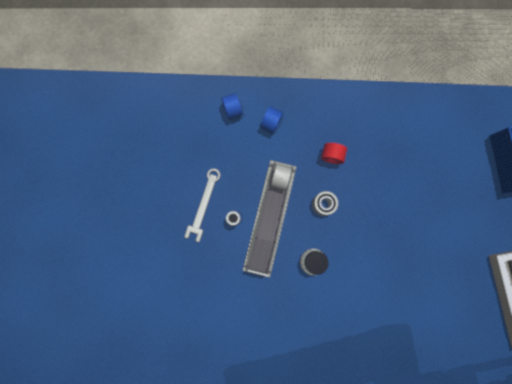

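The scene view shows the bearing in the gutter at about (221,212). In the top view it is at (282,177), at the foot. The gutter climbs toward the robot, down-image in the top view. The spare and pot are on one side, the socket and wrench on the other. Next I'll fit the gutter pose.

```bash
cat > h.py <<'E'
import numpy as np,cv2
def cloud(d,mask=None):
    z=d["range_z"]; K=d["intrinsics"]; m=z>0
    if mask is not None: m&=mask
    v,u=np.nonzero(m); zz=z[v,u].astype(float)
    dist=np.array([d["k1"],0,0,0,0.])
    p=cv2.undistortPoints(np.stack([u,v],1).astype(float)[:,None],K,dist)[:,0]
    X=np.c_[p*zz[:,None],zz]
    return (X-d["t"])@d["R"], u,v
def proj(d,X):
    return cv2.projectPoints(np.asarray(X,float).reshape(-1,3),cv2.Rodrigues(d["R"])[0],d["t"],d["intrinsics"],np.array([d["k1"],0,0,0,0.]))[0][:,0]
E
python3 - <<'E'
from h import *; import pickle
D=pickle.load(open("d0.pkl","rb"))
box={"top":(225,150,310,285),"scene":(195,145,255,250)}
for c in box:
    d=D[c]; a=box[c]; m=np.zeros((384,512),bool); m[a[1]:a[3],a[0]:a[2]]=1
    P,u,v=cloud(d,m)
    t=P[abs(P[:,2])<.004]; A=np.c_[t[:,:2],np.ones(len(t))]; co=np.linalg.lstsq(A,t[:,2],rcond=None)[0]
    print(c,"table",co, (A@co).mean(), t[:,2].std())
    h=P[:,2]-np.c_[P[:,:2],np.ones(len(P))]@co
    k=h>.005; img=np.zeros((384,512),np.uint8); img[v[k],u[k]]=1
    n,l,s,ce=cv2.connectedComponentsWithStats(img); i=1+np.argmax(s[1:,4]); print(s[i])
    sel=l[v,u]==i; G=P[sel]; r=cv2.minAreaRect((G[:,:2]*1000).astype(np.float32)); print(r)
    k=G[:,2]>.045; 
    # bearing top
    b=G[np.argsort(G[:,2])[-8:]]; print(b.round(3).tolist())
    np.save(f"G_{c}.npy",G)
E
```

```text
top table [-0.00033164  0.00076279  0.00042404] 0.00021040796435194803 0.0015810990020989856
[ 244  162   51  114 2431]
((589.298583984375, -28.54541778564453), (65.07027435302734, 273.5163879394531), 77.12821197509766)
[[0.683, -0.044, 0.076], [0.676, -0.055, 0.076], [0.679, -0.06, 0.076], [0.67, -0.06, 0.076], [0.683, -0.062, 0.076], [0.676, -0.046, 0.076], [0.678, -0.051, 0.077], [0.684, -0.035, 0.077]]
scene table [-0.00096252 -0.0007309   0.00238845] 0.0019102691277346558 0.0008988192548015935
[ 205  156   41   84 1840]
((590.3252563476562, -27.950355529785156), (61.72508239746094, 265.74151611328125), 76.64356994628906)
[[0.685, -0.066, 0.076], [0.685, -0.038, 0.076], [0.681, -0.035, 0.076], [0.697, -0.055, 0.076], [0.687, -0.054, 0.076], [0.682, -0.065, 0.076], [0.684, -0.059, 0.077], [0.689, -0.048, 0.077]]
```

```bash
cat >> h.py <<'E'
from scipy.spatial.transform import Rotation as Ro
yaw=np.deg2rad(166.95); O=np.array([.5896,-.0284,0]); Rg=Ro.from_euler('z',yaw).as_matrix()
def W(x,y,z): return O+Rg@np.array([x,y,z])
def tip(xc,dz=-.011):  # TCP when finger pushes bearing centre at xc
    zc=min(.046+.158*(xc+.095),.069)
    return W(xc-.038,0,zc+dz)
E
python3 - <<'E'
from h import *; from bench import *
best=None
for s in(1,-1):
    x=s*Rg[:,1]; z=np.array([0,0,-1.]); q=Ro.from_matrix(np.c_[x,np.cross(z,x),z]).as_quat()
    js=[inverse_kinematics(p,q) for p in(tip(-.115)+[0,0,.12],tip(-.115),tip(.08))]
    print(s,[None if j is None else np.round(j,2).tolist() for j in js])
    if all(j is not None for j in js):
        c=abs(js[0][5])
        if best is None or c<best[0]: best=(c,q)
q=best[1]; np.save("q.npy",q)
move_gripper(0)
print(current_clock(),current_finger_gap())
move_ptp(tip(-.115)+[0,0,.12],q)
print(current_clock(),current_position(),tip(-.115))
d=capture("top"); cv2.imwrite("pics/top1.png",cv2.resize(d["image"][100:300,180:380],(800,600)))
E
```

```text
1 [[-0.18, 0.62, 1.24, -0.0, 1.28, 1.62], [-0.18, 0.74, 1.33, -0.0, 1.07, 1.62], [-0.16, 0.49, 1.79, -0.0, 0.87, 1.64]]
-1 [[-0.18, 0.62, 1.24, -0.0, 1.28, -1.52], [-0.18, 0.74, 1.33, -0.0, 1.07, -1.52], [-0.16, 0.49, 1.79, -0.0, 0.87, -1.5]]
2.0417 0.0004366771664649618
4.7 [ 0.73851243 -0.064128    0.15203433] [ 0.73864853 -0.06294759  0.03184   ]
```

View pics/top1.png

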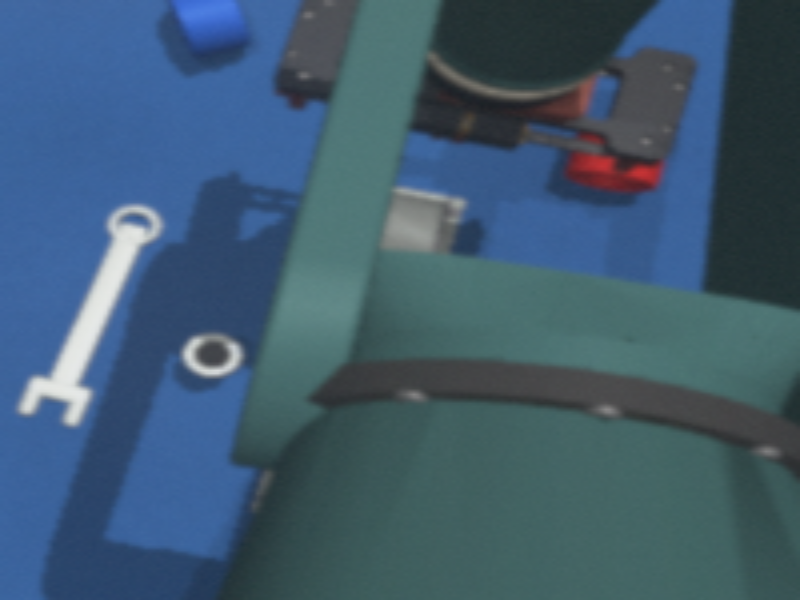

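The arm hides most of the top view, with the bearing just visible at about (420,225) and the gripper beyond the foot. I'll descend and check with the scene camera.

Run:
```python
from h import *; from bench import *
servo_line(tip(-.115),rate=.08)
print(current_clock(),current_position(),tip(-.115),current_force())
hit=servo_line(tip(-.085),rate=.03,contact_N=8)
print(hit,current_clock(),current_position(),tip(-.085),current_force())
d=capture("scene"); cv2.imwrite("pics/s1.png",cv2.resize(d["image"][130:280,130:330],(800,600)))
```

```text
6.4 [ 0.73910113 -0.06302036  0.0325154 ] [ 0.73864853 -0.06294759  0.03184   ] [-0.29478298  1.03515451 -0.28204328]
False 7.5583 [ 0.70954383 -0.05617909  0.03650732] [ 0.70942333 -0.05617356  0.03658   ] [ 1.19242056 -1.34082352 -0.12841373]
```

View pics/s1.png

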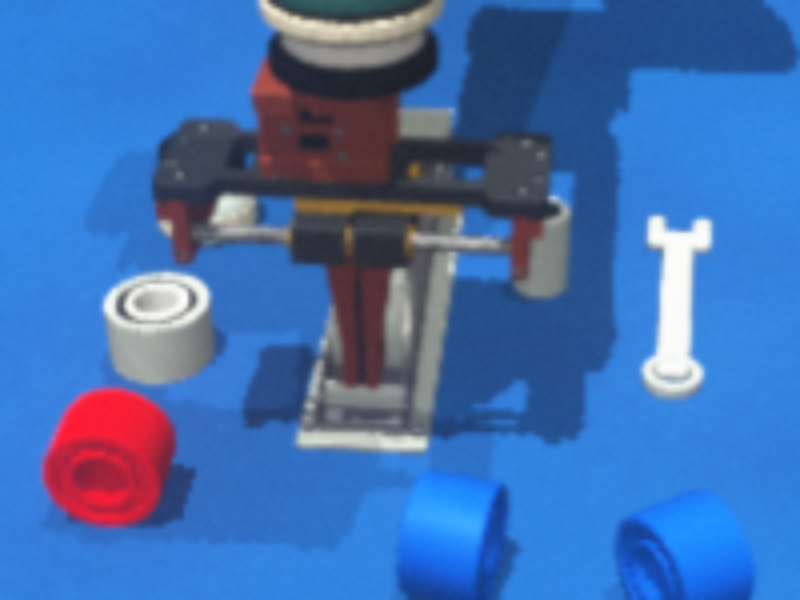

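The shut fingertips, at about (362,375), sit centred behind the bearing above the bar. The gripper body is well above the bystanders. Pushing on.

Run:
```python
from h import *; from bench import *
hit=servo_line(tip(.0),rate=.035,contact_N=25)
print(hit,current_clock(),current_position(),tip(0),current_force())
d=capture("scene"); cv2.imwrite("pics/s2.png",cv2.resize(d["image"][130:280,130:330],(800,600)))
```

```text
False 10.2167 [ 0.62672145 -0.03701944  0.0500036 ] [ 0.62661859 -0.03698045  0.05001   ] [ 1.98902925 -0.68559989  0.66625948]
```

View pics/s2.png

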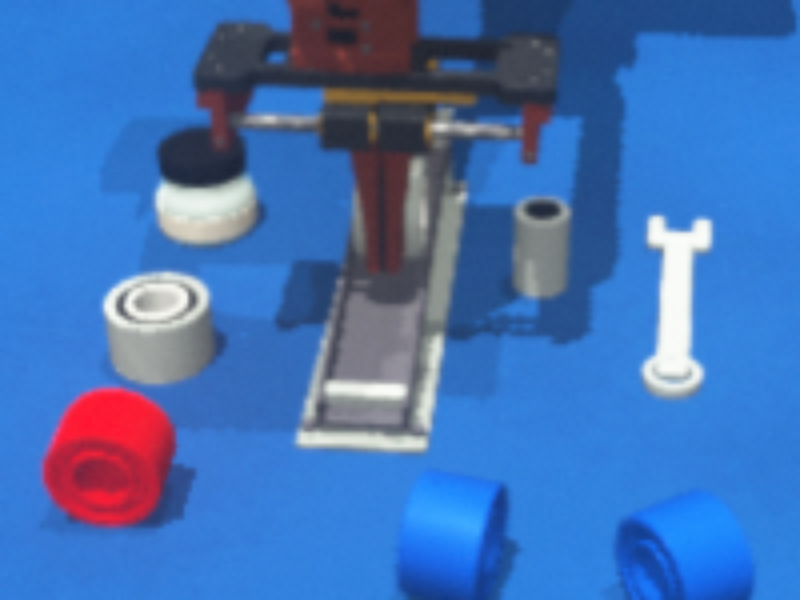

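The bearing is moving up with the fingers at about (385,230), the foot is empty, and the bystanders are undisturbed. Next I'll take it over the crest.

Run:
```python
from h import *; from bench import *
hit=servo_line(tip(.05),rate=.03,contact_N=25)
print(hit,current_clock(),current_position(),tip(.05),current_force())
hit=servo_line(tip(.075),rate=.025,contact_N=25)
print(hit,current_clock(),current_position(),tip(.075),current_force())
sleep(1.0)
d=capture("scene"); cv2.imwrite("pics/s3.png",cv2.resize(d["image"][130:280,130:330],(800,600)))
```

```text
False 12.1 [ 0.57746729 -0.02560134  0.0576172 ] [ 0.57790992 -0.02569038  0.05791   ] [ 0.37028053 -0.34215162  0.76306964]
False 13.25 [ 0.55378808 -0.02009953  0.05804051] [ 0.55355558 -0.02004535  0.058     ] [ 0.03431051 -0.33235454  0.33388807]
```

View pics/s3.png

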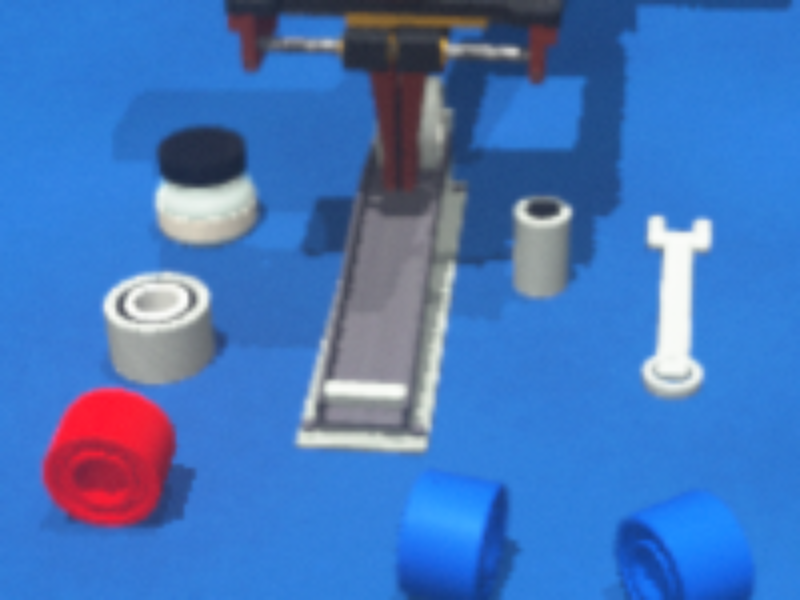

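The bearing has left the fingers for the end plate at about (432,125), and the force is near zero. I'll lift clear and verify.

Run:
```python
from h import *; from bench import *
p=current_position()
servo_line(W(.025,0,.06),rate=.05)
servo_line(W(.025,0,.2),rate=.12)
q=np.load("q.npy")
goto_joints([-.9]+list(current_joint_pos()[1:]))
print(current_clock(),current_position())
d=capture("scene"); cv2.imwrite("pics/s4.png",cv2.resize(d["image"][130:280,130:330],(800,600)))
t=capture("top"); cv2.imwrite("pics/t4.png",cv2.resize(t["image"][140:290,180:380],(800,600)))
for n,c in(("scene",d),("top",t)):
    P,u,v=cloud(c); L=(P-O)@Rg
    k=(abs(L[:,1])<.025)&(abs(L[:,0])<.12)&(L[:,2]>.075)&(L[:,2]<.12)
    print(n,k.sum(),L[k].mean(0),L[k].max(0), proj(c,[W(.1,0,.064),W(-.095,0,.046)]).round())
    for qn in("spare","socket","pot","wrench"): print(qn,[(np.round(x["xy"]).tolist(),round(x["conf"],2)) for x in spot_in(n,qn)][:2])
```

```text
17.5167 [ 0.40316985 -0.39568456  0.19910345]
scene 192 [0.08523519 0.00113072 0.08642913] [0.11562224 0.01875322 0.09530218] [[233. 161.]
 [222. 212.]]
spare [([168.0, 210.0], 0.87)]
socket [([265.0, 190.0], 0.8)]
pot [([184.0, 176.0], 0.61)]
wrench [([298.0, 209.0], 0.76)]
top 352 [0.09782612 0.0003342  0.08812208] [0.11995471 0.01837374 0.09426489] [[260. 259.]
 [280. 177.]]
spare [([319.0, 205.0], 0.6)]
socket [([312.0, 263.0], 0.73), ([272.0, 211.0], 0.65)]
pot [([314.0, 264.0], 0.78)]
wrench [([201.0, 208.0], 0.66)]
```

View pics/s4.png

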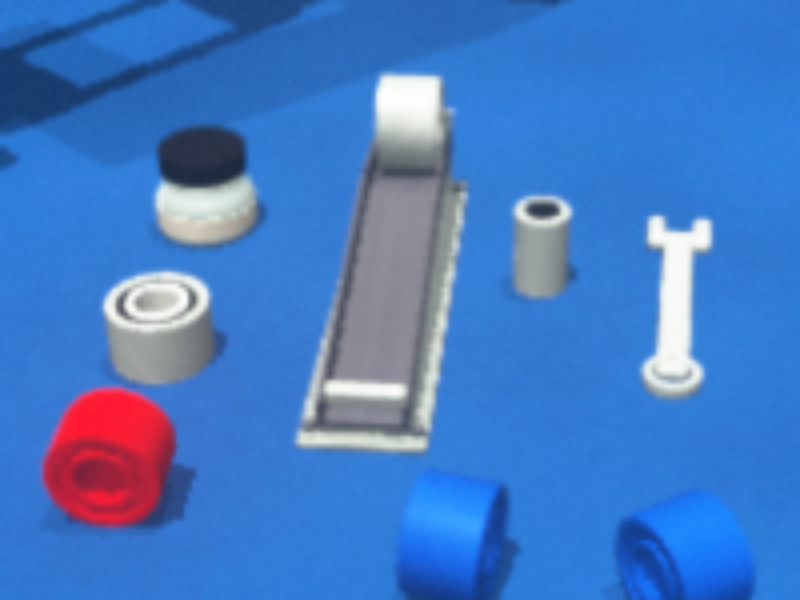

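View pics/t4.png

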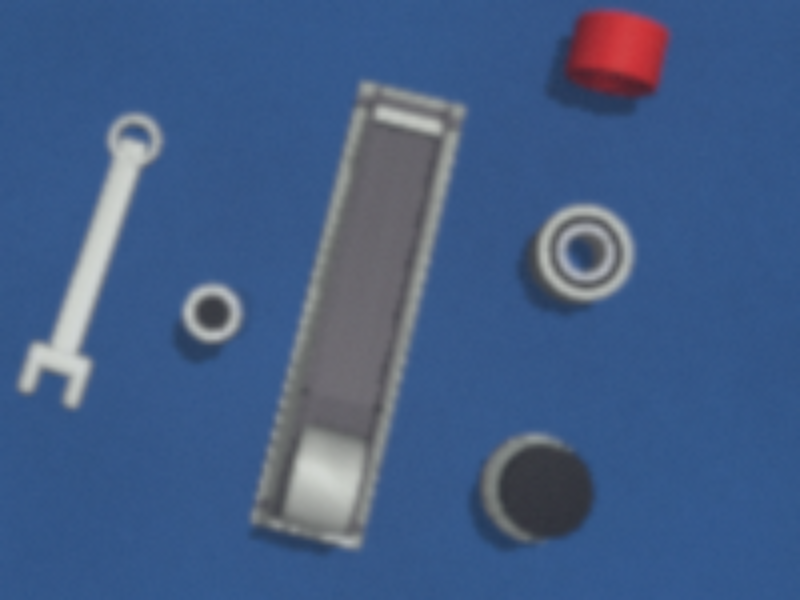

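Both views show the bearing standing in the dip against the end plate: scene (408,120), top (325,480). The bystanders are where they were. The robot is clear, so I'm handing in.

Run:
```python
from bench import *
print(current_clock(),current_force()); print(close_job())
```

```text
18.0167 [ 0.0543691   0.04470765 -0.57714174]
the job is handed in; nothing more can be done
None
```

The bearing is up the slope, over the crest and resting in the dip against the end plate. I pushed it from behind with the shut fingertips at about 25–35 mm/s, let it roll the last stretch itself, then moved the arm clear. The job was handed in at 18.0 s of the 40 s allowed.

- **Position:** the top camera puts the bearing's centre at about x = 98 mm, y = 0 in the gutter frame (seat: 100, 0). The tops seen by both cameras, at 94–95 mm, are about 2–3 mm above the expected 92 mm. The scene camera's mean of 85 mm in x is lower because it mostly sees the downhill side.
- **Forces:** readings at the end of each push segment were about 2 N or less, and the 25 N contact stop never tripped.
- **Other things on the bench:** by eye, the spare, socket, pot and wrench look unmoved in both views. The detectors agree within a few pixels, except that the socket was misreported in the last top view: its two detections fell on the pot and the gutter. The picture shows it in place.

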